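# Turn the stacked tote half round and nest it home

### The arm

A 7-joint arm with a two-finger parallel gripper is mounted at the origin on a cart in front of the work surface, level with it; the furniture and walls round the work are solid. World frame = base frame: x ahead of the robot, y to its left, z up, the work surface at z = 0. Lengths are in mm, angles in rad, forces in N, time in s.
With the tool pointing down it reaches from about 425 to 950 mm from the base axis. Payload 4.7 kg.
Tool frame: the origin (TCP) lies midway between the tips of the shut fingers; the grasp point (between the pads) lies behind it (robot.tcp_to_grasp is the z of the grasp point in the tool frame, in mm); z points along the fingers, x is the direction in which the jaws open and shut, and the axes are right-handed (so a half turn about z gives the same grasp; the last joint's range is limited). The gripper opens to 87 mm and grips with 3 to 60 N. Pads are 19 mm wide; open, the fingers measure 117 mm over their backs; the gripper's body (75 mm by 190 mm) begins 51 mm behind the grasp point.
Start: joints at [-1.226, 0.469, -0.049, 1.532, 0.024, 1.141, -0.082], TCP at [246.441, 628.423, 222.573] pointing down, gripper open.
Joint ranges: [-2.59, 2.59], [-0.33, 1.99], [-1.39, 1.29], [0.1, 2.45], [-1.04, 4.18], [0.21, 1.99], [-2.66, 2.66]. Speed limits (rad/s): [2.57, 2.57, 3.14, 3.14, 3.14, 3.14, 3.14].

### API

Orientations are given as a unit quaternion [x, y, z, w].
In Python, from workcell import robot gives the robot as it stands. The module is installed in compiled form; this text tells all that it offers.
- The arm moves only by the tool apply_moves, never from a script. Its argument "plan" is a list that holds one entry, the list of rows, each a list of 7 numbers: the turn, a rotation vector about the tool's x, y, z in rad, then the shift along the tool's x, y, z in m, then the closure, from 0 (fully open) to 1 (shut). In form: [[[wx, wy, wz, tx, ty, tz, hand], ...]]. A call has 1 to 5 rows; each row shifts and turns the pose as measured when the row begins, along the tool's axes as they then stand; what a row does not reach is not made up. A row lasts 1/8 s, in which the tool goes at most 62.5 mm and 10.7 degrees, less where a joint would pass 70% of its speed; a pose out of reach is approached as far as the arm can. A call with a gripper value outside its range is refused whole. The fingers move at their own pace and stop on an object; "force" is the grip in N (left out, the last holds). Time passes only in rows, so rows that do not move let the fingers close. It gives the time, the measured TCP pose, the force and the opening at its end, in the units of the state.
- robot.state(): the state, without advancing time (a new reading comes with each control period).
- robot.get_image(name): name is "scene" or "top" or "wrist"; returns the picture (480x640x3 uint8, red, green, blue); there is no depth.
- robot.camera_params(name): a dict with "fx", "fy", "cx", "cy" (pixels), "rvec" (rotation vector, rad) and "tvec" (3), from world to camera coordinates, as OpenCV has them. Camera axes: x right, y down, z forward; pixel columns grow to the right and rows downward; lengths in mm; the calibration is good to about 2 mm. A picture is of the moment at which its call begins: read the wrist's pose just before it. camera_params takes no time and is no camera call; for the wrist camera it gives the pose at the moment of the call.
- robot.sign_off(): hands the job in, once; it reports no verdict.
The state is a dict: "time": time; "q": joint angles; "dq": joint speeds; "joint_efforts": joint torques, N m; "tool_pos": TCP position; "ee_rot": TCP orientation; "wrist_force": force on the tool from outside, world axes, zero at the start; "wrist_torque": the same for the moment, N m; "grip_width": opening from 0.0 (shut) to 1.0 (fully open).
Only numpy, scipy, OpenCV 4.12 (cv2) and the standard library are available. Lean on these libraries where they do the work, as an engineer would, in place of code of your own. Each camera call takes 0.05 s, during which the arm holds its last target. There are 200 camera calls.

### The job

The small white tote is stacked on the grey storage tote the wrong way round for storing. Lift it off by its carry bar, turn it half a turn about the vertical, feel its four orange posts into the slots of the blue key frame and lower it until it is nested fully home with its end flanges flush on the blue frame, then let go. The setting of the key frame is unknown, so search gently: never press the two totes together with more than 25 N, do not shove the grey tote out of its place and leave the three bottles alone.

Things in the scene. Friction and masses are not known exactly. Their poses are not given: they have to be found in the camera images.
- storage_tote: grey open tote, outside 150 (its x) by 176 (its y) by 80 mm high, walls 4 mm, loose on the worktop, 1.8 kg. Origin: centre of its underside, z up. A blue key frame is clamped on it: a bar 16 mm thick along each end (y = +96 and -96 mm), 156 mm long in x, flat top 84 mm above the worktop
- slots_plus (a point): on the storage tote at x +48, y 0, z 84 mm: middle between the +x slots of the two bars when the frame is in its middle setting. Each bar has two upright slots, open at the top, 15 mm wide in x, 16 mm in y, 60 mm deep. The whole frame is clamped up to 10 mm off this towards -x or +x, all slots alike; the setting changes each time and is not reported; it does not move this point
- slots_minus (a point): on the storage tote at x -16, y 0, z 84 mm: the same for the -x slots of the two bars
- small_tote: white empty tote, outside 104 (its x) by 150 (its y) by 70 mm high, 0.3 to 0.6 kg. Origin: centre of its underside, z up. Starts half turned against the storage tote, posts standing on the bars, origin 80 mm above the storage tote's (stacked). With x axes the same way and shifted in x by the frame's setting, the posts drop into the slots; home, its origin is 22 mm above the storage tote's
- carry_bar (a point): centre of the small tote's black carry bar, 112 mm above the tote's origin; it runs along the tote's y between two end posts, 130 mm long, 18 mm wide (x), 24 mm high; grip it across its width from above, at its middle. It is sprung: it rests on its upper stop, starts to give when pressed down with 5 N, then gives 1 mm for each 2.5 N, to a hard stop at 10 mm
- keyed_side (a point): on the small tote at x +48, y 0, z 4 mm, midway between its +x posts at their feet. Two orange round posts stand under a flange at each end: x +48 and -16, y +96 and -96 mm, 12 mm thick, from the flange's underside (62 mm above the tote's origin) down to 4 mm above the origin; the last 4 mm taper to 8 mm thick
- vial_purple: bystander: small white bottle with purple cap, 31 x 31 x 66 mm, origin at its underside
- vial_blue: bystander: small white bottle with blue cap, 31 x 31 x 60 mm, origin at its underside
- oil_bottle: bystander: small brown bottle with black cap, 27 x 27 x 60 mm, origin at its underside

How it is judged:
By the outcome, as a careful person would: the job done as asked, in the order asked, and still so for the second after the job is handed in, with the robot touching nothing.
It also fails if it takes over 64 s, if anything falls off the work surface, if the arm or the gripper's body presses on something with over 40 N, if the wrist force passes 120 N, or if a joint passes its speed limit or range.

## Working session

There is one attempt and no reset: what is moved stays moved. The work goes in short steps, Python scripts to look and compute and a tool call to move; the robot and the scene stay as the last step left them, time stands still between calls to the robot, and variables do not carry over. Pictures are saved under pics/ and viewed, about 8 in all and at most 12, crops included, and the job is handed in when it is done.

Besides the shell and the picture viewer there is one more tool, called after ">>>" as name([rows], argument=value, ...), one row to a line, values as JSON. apply_moves: Moves the arm, as the interface text tells. Its arguments: {"type":"object","properties":{"plan":{"type":"array","items":{"type":"array","items":{"type":"array","items":{"type":"number"}}}},"force":{"type":"number"}},"required":["plan"]}

```bash
mkdir -p pics; python3 - <<'E'
from workcell import robot
import cv2
s=robot.state()
print(s, robot.tcp_to_grasp)
for n in ("scene","top"):
    im=robot.get_image(n); cv2.imwrite(f"pics/{n}0.png",im[:,:,::-1]); print(n,robot.camera_params(n))
E
```

```text
{'time': 0.0, 'q': array([-1.2259055 ,  0.46944989, -0.04855557,  1.53373303,  0.0240942 ,
        1.14098754, -0.08230051]), 'dq': array([-0.00067897,  0.00154698, -0.00028451,  0.00121579,  0.00152671,
        0.00273265, -0.00019692]), 'joint_efforts': array([ 3.74191595e-04, -5.07975376e+01, -8.05352465e-02, -2.36151695e+01,
       -6.13785745e-02,  3.78547143e-02,  1.71541242e-04]), 'tool_pos': array([246.26082646, 627.81094432, 221.4770636 ]), 'ee_rot': array([ 8.26181259e-01,  5.63403527e-01, -7.97874282e-04,  5.96622623e-04]), 'wrist_force': array([-0.66385575, -0.37109772, -0.37805339]), 'wrist_torque': array([0.00241186, 0.0068895 , 0.023882  ]), 'grip_width': 0.9981482797532555} -18.700000000000003
scene {'fx': 554.714714796484, 'fy': 554.714714796484, 'cx': 319.38345391323867, 'cy': 229.9810055675746, 'rvec': array([ 2.0547892 ,  0.00519664, -0.03004947]), 'tvec': array([-566.99807159,   18.28012811, 1099.62526848])}
top {'fx': 486.04100007125965, 'fy': 486.04100007125965, 'cx': 319.0374635666886, 'cy': 234.17223800415215, 'rvec': array([ 2.21532518, -2.16151464,  0.09233649]), 'tvec': array([-228.42748119,  579.37562462,  926.44424372])}
```

View pics/top0.png

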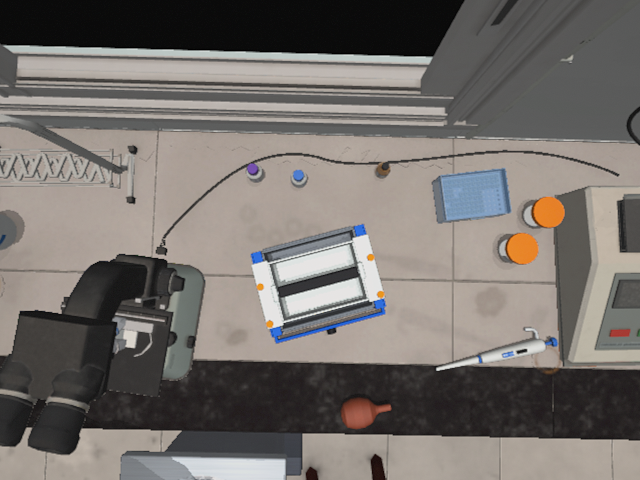

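View pics/scene0.png

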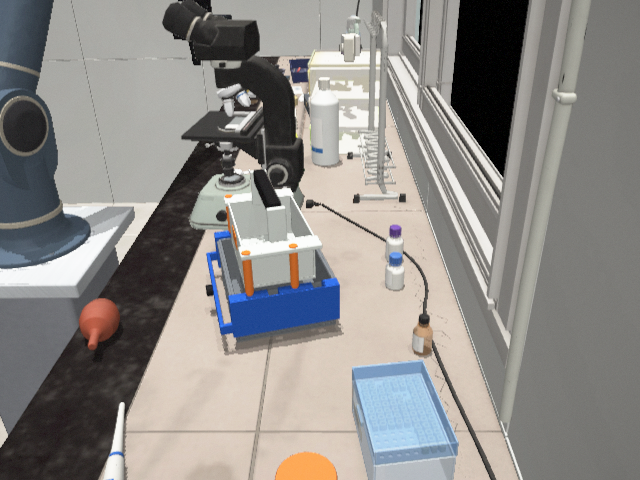

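The top view shows the stack at about (318,283), with orange post heads at (260,287), (269,323), (370,257) and (380,295). The carry bar runs roughly from (277,290) to (358,275). The posts sit nearer the robot than the bar, so the small tote's +x points at the robot. The bottles are 60 mm or more away on the far side, at (254,172), (298,178) and (382,170).

```bash
python3 - <<'E'
import cv2
im=cv2.imread("pics/top0.png")[215:350,240:400]
cv2.imwrite("pics/top0c.png",cv2.resize(im,None,fx=5,fy=4.4444 and 4.4,interpolation=cv2.INTER_CUBIC) if 0 else cv2.resize(im,(704,594),interpolation=cv2.INTER_CUBIC))
E
```

```text
(no output)
```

View pics/top0c.png

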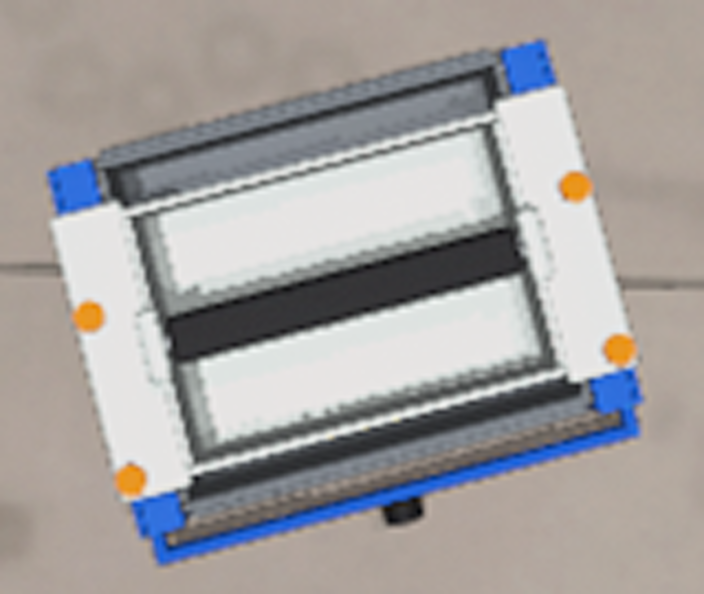

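```bash
cat > h.py <<'E'
import numpy as np, cv2
from scipy.optimize import least_squares
from scipy.spatial.transform import Rotation as R
from workcell import robot
def proj(P,cam):
    K=np.array([[cam['fx'],0,cam['cx']],[0,cam['fy'],cam['cy']],[0,0,1]])
    return cv2.projectPoints(np.asarray(P,float),cam['rvec'],cam['tvec'],K,None)[0][:,0]
def fit(L,px,cam,x0):
    L=np.array(L,float);px=np.array(px,float)
    def W(p): return np.c_[L[:,:2]@R.from_euler('z',p[2]).as_matrix()[:2,:2].T+p[:2],L[:,2]]
    r=least_squares(lambda p:(proj(W(p),cam)-px).ravel(),x0)
    return r.x,r.fun.reshape(-1,2).round(2)
E
python3 - <<'E'
from h import *
cam=robot.camera_params("top")
c=lambda a:np.array(a)/4.4+[240,215]
# small tote frame: +x toward robot, yaw ~ pi+..
for zt in (146,150):
  print(zt,fit([[-16,-96,zt],[48,-96,zt],[-16,96,zt],[48,96,zt]],c([(89,316),(131,480),(575,186),(619,349)]),cam,[500,0,3.3]))
print(fit([[-9,-65,204],[9,-65,204],[-9,65,204],[9,65,204]],c([(168,320),(180,363),(513,228),(523,268)]),cam,[500,0,3.3]))
# storage blue far ends z 84
print(fit([[78,104,84],[78,88,84],[78,-88,84],[78,-104,84]],c([(49,172),(97,159),(500,51),(546,40)]),cam,[500,0,.2]))
print(fit([[75,88,80],[75,-88,80]],c([(103,158),(498,54)]),cam,[500,0,.2]))
# rough bottles
for u,v,z in ((254,170,66),(298,175,60),(382,167,60)):
  print(least_squares(lambda p:(proj([[*p,z]],cam)-[u,v]).ravel(),[600,0]).x)
E
```

```text
146 (array([ 495.93977168, -213.26889955,    3.42551959]), array([[ 0.27, -0.01],
       [ 0.23, -0.14],
       [-0.27,  0.24],
       [-0.24, -0.08]]))
150 (array([ 496.11154725, -213.21313942,    3.42550764]), array([[-0.02, -0.03],
       [-0.01,  0.02],
       [-0.02,  0.07],
       [ 0.05, -0.06]]))
(array([ 496.26716322, -213.76259903,    3.42964972]), array([[-1.05, -0.46],
       [-0.84,  0.95],
       [ 0.56, -1.26],
       [ 1.34,  0.74]]))
(array([ 4.96207466e+02, -2.15424403e+02,  2.86018497e-01]), array([[ 1.47, -0.42],
       [-0.91,  0.26],
       [ 0.73, -0.04],
       [-1.3 ,  0.21]]))
(array([ 4.99107591e+02, -2.15309707e+02,  2.82943052e-01]), array([[-1.55,  0.4 ],
       [ 1.56, -0.42]]))
[699.42078356 -88.60761123]
[ 693.27779871 -171.25761783]
[ 712.84077551 -330.15038952]
```

```bash
python3 - <<'E'
from h import *
T=robot.camera_params("top");S=robot.camera_params("scene")
def tri(a,b):
    r=least_squares(lambda p:np.r_[proj([p],T)[0]-a,proj([p],S)[0]-b],[400,150,300]);return r.x.round(),r.fun.round(1)
print(tri((105,320),(258,20)),tri((55,430),(170,20)),tri((15,400),(170,10)),tri((120,280),(300,130)),tri((160,270),(298,100)))
c=R.from_rotvec
for n,C in (("T",T),("S",S)): print(n,-c(C['rvec']).inv().apply(C['tvec']))
print(proj([[246,628,221],[246,628,400]],T),proj([[246,628,221],[400,200,420]],S))
E
```

```text
(array([457.,  36., 397.]), array([-0.6, -5.4, -7.9,  0.2])) (array([320.,  86., 393.]), array([0.9, 4.2, 6.6, 0.5])) (array([344., 124., 403.]), array([ 2.8, 14.6, 24.1,  1.2])) (array([507., 107., 181.]), array([ -0.6,  -9.7, -12. ,   0.9])) (array([519.,  17., 264.]), array([-0.4, -6.9, -8.4,  0.7]))
T [ 514.47567343 -205.2273388   969.20105558]
S [ 593.00680332 -955.09581251  516.84777981]
[[-254.53211733  438.58802257]
 [-442.35741029  494.26845936]] [[206.45957632  60.73180792]
 [230.43394735  -3.03984596]]
```

```bash
cat >> h.py <<'E'
def plan(pts,hand,p=None,y=None,step=55.,ang=.17):
    """pts: list of (x,y,z,yaw) waypoints; rows in tool axes, tool pointing down; first row also levels the tool"""
    s=robot.state(); Rm=R.from_quat(s['ee_rot']); p=np.array(s['tool_pos'])
    x=Rm.as_matrix()[:,0]; y=np.arctan2(x[1],x[0]); print('t',s['time'],'p',p.round(1),'yaw',round(y,4),'q',s['q'].round(2),'F',s['wrist_force'].round(1),'g',round(s['grip_width'],3)); rows=[]
    Y=lambda a:R.from_matrix([[np.cos(a),np.sin(a),0],[np.sin(a),-np.cos(a),0],[0,0,-1]])
    cur=Rm
    for *t,yt in pts:
        dy=yt-y; t=np.array(t,float)
        n=int(max(1,np.ceil(np.linalg.norm(t-p)/step),np.ceil(abs(dy)/ang))); d=(t-p)/n
        for i in range(n):
            nxt=Y(y+dy/n); rows.append(list(np.r_[(cur.inv()*nxt).as_rotvec(),cur.inv().apply(d)/1000]))
            y+=dy/n; p=p+d; cur=nxt
    for i in range(0,len(rows),5):
        print('['+','.join('['+','.join(f'{v:.4g}' if abs(v)>5e-5 else '0' for v in np.round(r,4))+f',{hand}]' for r in rows[i:i+5])+']')
E
python3 - <<'E'
from h import *
plan([(246,628,490,1.197),(480,150,490,-.6),(496,-213,490,-2.858),(496,-213,210,-2.858)],0)
E
```

```text
t 0.1 p [246.3 627.9 221.6] yaw 1.197 q [-1.23  0.47 -0.05  1.53  0.02  1.14 -0.08] F [-0.8  0.  -0.1] g 1.002
[[0.0001,0.0018,0,-0.0001,-0.0001,-0.0537,0],[0,0,0,0,-0.0001,-0.0537,0],[0,0,0,0,-0.0001,-0.0537,0],[0,0,0,0,-0.0001,-0.0537,0],[0,0,0,0,-0.0001,-0.0537,0]]
[[0,0,0.1634,-0.0327,0.0357,0,0],[0,0,0.1634,-0.0264,0.0405,0,0],[0,0,0.1634,-0.0195,0.0443,0,0],[0,0,0.1634,-0.012,0.0469,0,0],[0,0,0.1634,-0.0043,0.0482,0,0]]
[[0,0,0.1634,0.0036,0.0482,0,0],[0,0,0.1634,0.0114,0.047,0,0],[0,0,0.1634,0.0189,0.0445,0,0],[0,0,0.1634,0.0259,0.0409,0,0],[0,0,0.1634,0.0322,0.0361,0,0]]
[[0,0,0.1634,0.0377,0.0304,0,0],[0,0,0.1613,0.0156,0.0208,0,0],[0,0,0.1613,0.0187,0.018,0,0],[0,0,0.1613,0.0214,0.0147,0,0],[0,0,0.1613,0.0234,0.0111,0,0]]
[[0,0,0.1613,0.0249,0.0072,0,0],[0,0,0.1613,0.0258,0.0031,0,0],[0,0,0.1613,0.0259,-0.0011,0,0],[0,0,0.1613,0.0254,-0.0052,0,0],[0,0,0.1613,0.0243,-0.0092,0,0]]
[[0,0,0.1613,0.0225,-0.013,0,0],[0,0,0.1613,0.0201,-0.0164,0,0],[0,0,0.1613,0.0172,-0.0195,0,0],[0,0,0.1613,0.0138,-0.022,0,0],[0,0,0.1613,0.0101,-0.0239,0,0]]
[[0,0,0,0,0,0.0467,0],[0,0,0,0,0,0.0467,0],[0,0,0,0,0,0.0467,0],[0,0,0,0,0,0.0467,0],[0,0,0,0,0,0.0467,0]]
[[0,0,0,0,0,0.0467,0]]
```

>>> apply_moves([
  [[0,0.0018,0,0,0,-0.054,0],[0,0,0,0,0,-0.054,0],[0,0,0,0,0,-0.054,0],[0,0,0,0,0,-0.054,0],[0,0,0,0,0,-0.054,0]],
], force=20)

```text
time: 0.72
tool_pos: [245.8, 626.3, 490.0]
ee_rot: [0.826, 0.563, -0.007, 0.006]
wrist_force: [0.4, 1.4, 0.2]
grip_width: 0.996
```

>>> apply_moves([
  [[0,0,0.1634,-0.0327,0.0357,0,0],[0,0,0.1634,-0.0264,0.0405,0,0],[0,0,0.1634,-0.0195,0.0443,0,0],[0,0,0.1634,-0.012,0.0469,0,0],[0,0,0.1634,-0.0043,0.0482,0,0]],
])

```text
time: 1.35
tool_pos: [351.1, 406.8, 494.0]
ee_rot: [0.984, 0.18, -0.004, 0.005]
wrist_force: [-0.0, 0.3, 0.4]
grip_width: 0.997
```

>>> apply_moves([
  [[0,0,0.1634,0.0036,0.0482,0,0],[0,0,0.1634,0.0114,0.047,0,0],[0,0,0.1634,0.0189,0.0445,0,0],[0,0,0.1634,0.0259,0.0409,0,0],[0,0,0.1634,0.0322,0.0361,0,0]],
])

```text
time: 1.98
tool_pos: [452.5, 177.8, 494.1]
ee_rot: [0.971, -0.239, -0.002, 0.007]
wrist_force: [0.7, 0.4, 1.0]
grip_width: 0.998
```

```bash
python3 - <<'E'
from h import *
plan([(480,150,490,-.6),(496,-213,490,-2.858),(496,-213,210,-2.858)],0)
E
```

```text
t 1.975 p [452.5 177.8 494.1] yaw -0.483 q [-0.85  0.02  0.4   1.51 -0.    1.62 -0.93] F [0.7 0.4 1. ] g 0.998
[[0.0143,0.0006,0.117,0.0372,0.0118,0.0042,0],[0,0,0.1613,0.0156,0.0208,0,0],[0,0,0.1613,0.0187,0.018,0,0],[0,0,0.1613,0.0214,0.0147,0,0],[0,0,0.1613,0.0234,0.0111,0,0]]
[[0,0,0.1613,0.0249,0.0072,0,0],[0,0,0.1613,0.0258,0.0031,0,0],[0,0,0.1613,0.0259,-0.0011,0,0],[0,0,0.1613,0.0254,-0.0052,0,0],[0,0,0.1613,0.0243,-0.0092,0,0]]
[[0,0,0.1613,0.0225,-0.013,0,0],[0,0,0.1613,0.0201,-0.0164,0,0],[0,0,0.1613,0.0172,-0.0195,0,0],[0,0,0.1613,0.0138,-0.022,0,0],[0,0,0.1613,0.0101,-0.0239,0,0]]
[[0,0,0,0,0,0.0467,0],[0,0,0,0,0,0.0467,0],[0,0,0,0,0,0.0467,0],[0,0,0,0,0,0.0467,0],[0,0,0,0,0,0.0467,0]]
[[0,0,0,0,0,0.0467,0]]
```

>>> apply_moves([
  [[0.0143,0,0.117,0.0372,0.0118,0.0042,0],[0,0,0.1613,0.0156,0.0208,0,0],[0,0,0.1613,0.0187,0.018,0,0],[0,0,0.1613,0.0214,0.0147,0,0],[0,0,0.1613,0.0234,0.0111,0,0]],
])

```text
time: 2.6
tool_pos: [483.5, 38.7, 487.8]
ee_rot: [0.803, -0.596, -0.001, 0.001]
wrist_force: [-0.6, 0.5, 0.4]
grip_width: 1.001
```

>>> apply_moves([
  [[0,0,0.1613,0.0249,0.0072,0,0],[0,0,0.1613,0.0258,0.0031,0,0],[0,0,0.1613,0.0259,-0.0011,0,0],[0,0,0.1613,0.0254,-0.0052,0,0],[0,0,0.1613,0.0243,-0.0092,0,0]],
])

```text
time: 3.22
tool_pos: [482.1, -95.4, 486.0]
ee_rot: [-0.493, 0.87, 0.002, -0.003]
wrist_force: [-0.3, 0.7, 0.0]
grip_width: 1.002
```

```bash
python3 - <<'E'
from h import *
plan([(496,-213,450,-2.858),(496,-213,230,-2.858)],0)
E
```

```text
t 3.225 p [482.1 -95.4 486. ] yaw -2.1103 q [-0.56  0.02  0.7   1.54 -0.01  1.6  -1.97] F [-0.3  0.7  0. ] g 1.002
[[0.0059,-0.0045,0.1495,0.0187,-0.0145,0.0072,0],[0,0,0.1495,0.0164,-0.0171,0.0072,0],[0,0,0.1495,0.0137,-0.0193,0.0072,0],[0,0,0.1495,0.0106,-0.0212,0.0072,0],[0,0,0.1495,0.0074,-0.0225,0.0072,0]]
[[0,0,0,0,0,0.044,0],[0,0,0,0,0,0.044,0],[0,0,0,0,0,0.044,0],[0,0,0,0,0,0.044,0],[0,0,0,0,0,0.044,0]]
```

>>> apply_moves([
  [[0.0059,-0.0045,0.1495,0.0187,-0.0145,0.0072,0],[0,0,0.1495,0.0164,-0.0171,0.0072,0],[0,0,0.1495,0.0137,-0.0193,0.0072,0],[0,0,0.1495,0.0106,-0.0212,0.0072,0],[0,0,0.1495,0.0074,-0.0225,0.0072,0]],
])

```text
time: 3.85
tool_pos: [493.6, -216.9, 447.7]
ee_rot: [-0.129, 0.992, 0.001, -0.001]
wrist_force: [0.4, 0.2, -0.6]
grip_width: 1.001
```

>>> apply_moves([
  [[0,0,0,0,0,0.04,0],[0,0,0,0,0,0.04,0],[0,0,0,0,0,0.04,0],[0,0,0,0,0,0.04,0],[0,0,0,0,0,0,0]],
])

```text
time: 4.47
tool_pos: [491.5, -218.6, 281.6]
ee_rot: [-0.126, 0.992, 0.001, -0.002]
wrist_force: [0.7, -0.6, 0.6]
grip_width: 0.994
```

```bash
python3 - <<'E'
from h import *
plan([(496,-213,240,-2.858),(496,-213,173.5,-2.858)],0)
im=robot.get_image("wrist"); cv2.imwrite("pics/w0.png",im[:,:,::-1])
cam=robot.camera_params("wrist"); print(cam)
b=.284; A=lambda x,y,z:[496.1+x*np.cos(b)-y*np.sin(b),-213.2+x*np.sin(b)+y*np.cos(b),z]
print(proj([A(0,65,204),A(0,-65,204),A(9,0,204),A(-9,0,204)],cam).round(1))
E
```

```text
t 4.475 p [ 491.5 -218.6  281.6] yaw -2.8893 q [-0.36  0.25  0.85  1.81 -0.2   1.18 -2.33] F [ 0.7 -0.6  0.6] g 0.994
[[0.0028,-0.0036,-0.0313,-0.0059,0.0042,0.0415,0],[0,0,0,0,0,0.0332,0],[0,0,0,0,0,0.0332,0]]
{'fx': 410.09902097083716, 'fy': 410.09902097083716, 'cx': 315.97296221214646, 'cy': 245.21886455380132, 'rvec': array([-0.38912978,  3.06148981,  0.38404856]), 'tvec': array([420.87769425, 278.61060522, 531.64749039])}
[[309.8 354.8]
 [302.  151.1]
 [291.5 259.9]
 [320.8 259. ]]
```

View pics/w0.png

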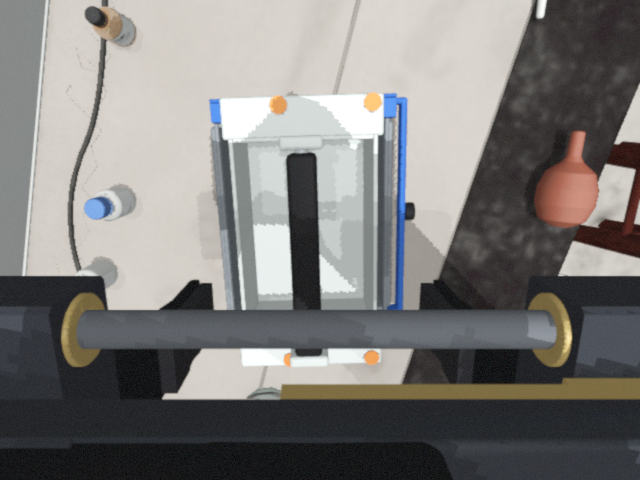

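The wrist view shows the carry bar from (301,153) to (309,355), within 2 px of the prediction. The grasp pose is confirmed, so I'm descending.

>>> apply_moves([
  [[0.0028,-0.0036,-0.0313,-0.0059,0.0042,0.04,0],[0,0,0,0,0,0,0]],
])

```text
time: 4.78
tool_pos: [500.4, -215.0, 247.2]
ee_rot: [-0.142, 0.99, -0.002, 0.005]
wrist_force: [1.0, -0.3, 1.0]
grip_width: 1.0
```

```bash
python3 - <<'E'
from h import *
plan([(496.2,-213.3,174,-2.858)],0,step=40)
E
```

```text
t 4.775 p [ 500.4 -215.   247.2] yaw -2.8568 q [-0.34  0.28  0.83  1.86 -0.24  1.09 -2.28] F [ 1.  -0.3  1. ] g 1.0
[[-0.0062,0.01,0.0006,0.0021,0.0016,0.0366,0],[0,0,0.0006,0.0018,0.0014,0.0366,0]]
```

>>> apply_moves([
  [[-0.006,0.01,0,0.004,0.003,0.035,0],[0,0,0,0,0,0,0]],
])

```text
time: 5.03
tool_pos: [499.6, -215.6, 217.5]
ee_rot: [-0.142, 0.99, -0.002, 0.004]
wrist_force: [1.0, 0.0, 1.4]
grip_width: 0.998
```

```bash
python3 - <<'E'
from h import *
plan([(496.2,-213.3,174,-2.858)],0,step=40)
E
```

```text
t 5.025 p [ 499.6 -215.6  217.5] yaw -2.8575 q [-0.32  0.32  0.82  1.89 -0.27  1.03 -2.25] F [1.  0.  1.4] g 0.998
[[-0.0055,0.0079,0.0002,0.0015,0.0017,0.0217,0],[0,0,0.0002,0.0013,0.0016,0.0218,0]]
```

>>> apply_moves([
  [[-0.008,0.012,0,0.004,0.004,0.022,0],[-0.004,0.008,0,0.003,0.003,0.02,0],[0,0,0,0,0,0.003,0]],
])

```text
time: 5.4
tool_pos: [494.2, -212.6, 175.4]
ee_rot: [-0.141, 0.99, 0.001, -0.003]
wrist_force: [-0.5, 0.3, -0.4]
grip_width: 1.0
```

```bash
python3 - <<'E'
from h import *
plan([(496.2,-213.3,174,-2.858)],0,step=40)
E
```

```text
t 5.4 p [ 494.2 -212.6  175.4] yaw -2.8578 q [-0.29  0.37  0.79  1.94 -0.31  0.96 -2.21] F [-0.5  0.3 -0.4] g 1.0
[[0.0022,-0.0049,0.0002,-0.0018,-0.0012,0.0014,0]]
```

>>> apply_moves([
  [[0.0022,-0.0049,0,-0.002,-0.001,0.0015,0.5],[0,0,0,0,0,0,0.7],[0,0,0,0,0,0,1],[0,0,0,0,0,0,1],[0,0,0,0,0,0,1]],
], force=40)

```text
time: 6.02
tool_pos: [497.5, -213.8, 175.0]
ee_rot: [-0.141, 0.99, -0.001, 0.001]
wrist_force: [-0.3, 0.9, -0.5]
grip_width: 0.517
```

```bash
python3 - <<'E'
from h import *
plan([(496.2,-213.3,174,-2.858)],0,step=40)
E
```

```text
t 6.025 p [ 497.5 -213.8  175. ] yaw -2.8582 q [-0.29  0.37  0.79  1.94 -0.32  0.96 -2.21] F [-0.3  0.9 -0.5] g 0.517
[[-0.0016,0.0024,-0.0002,0.0011,0.0008,0.001,0]]
```

>>> apply_moves([
  [[0,0,0,0.001,0.001,0,1],[0,0,0,0,0,0,1],[0,0,0,0,0,0,1],[0,0,0,0,0,0,1],[0,0,0,0,0,0,1]],
], force=40)

```text
time: 6.65
tool_pos: [496.8, -212.9, 175.1]
ee_rot: [-0.141, 0.99, -0.001, 0.002]
wrist_force: [1.0, -0.2, -0.0]
grip_width: 0.207
```

```bash
python3 - <<'E'
from h import *
plan([(496.2,-213.3,174,-2.858)],0,step=40)
print(robot.state()['wrist_torque'])
E
```

```text
t 6.65 p [ 496.8 -212.9  175.1] yaw -2.8578 q [-0.29  0.37  0.79  1.94 -0.32  0.95 -2.21] F [ 1.  -0.2 -0. ] g 0.207
[[-0.0022,0.0035,0.0002,0.0007,-0.0003,0.0011,0]]
[0.00115833 0.05211158 0.01800875]
```

>>> apply_moves([
  [[0,0,0,0,0,-0.02,1],[0,0,0,0,0,-0.03,1],[0,0,0,0,0,-0.04,1],[0,0,0,0,0,-0.02,1],[0,0,0,0,0,0,1]],
])

```text
time: 7.28
tool_pos: [490.9, -210.4, 282.0]
ee_rot: [-0.141, 0.99, 0.002, -0.006]
wrist_force: [1.1, 0.5, -5.2]
grip_width: 0.21
```

```bash
python3 - <<'E'
from h import *
plan([(496.2,-213.3,275,-2.858),(496.2,-213.3,275,.284)],1,step=40)
print(robot.state()['wrist_torque'])
E
```

```text
t 7.275 p [ 490.9 -210.4  282. ] yaw -2.8586 q [-0.37  0.24  0.85  1.82 -0.19  1.18 -2.32] F [ 1.1  0.5 -5.2] g 0.21
[[0.0064,-0.0106,-0.0006,-0.0043,-0.0043,0.0069,1],[0,0,-0.1654,0,0,0,1],[0,0,-0.1654,0,0,0,1],[0,0,-0.1654,0,0,0,1],[0,0,-0.1654,0,0,0,1]]
[[0,0,-0.1654,0,0,0,1],[0,0,-0.1654,0,0,0,1],[0,0,-0.1654,0,0,0,1],[0,0,-0.1654,0,0,0,1],[0,0,-0.1654,0,0,0,1]]
[[0,0,-0.1654,0,0,0,1],[0,0,-0.1654,0,0,0,1],[0,0,-0.1654,0,0,0,1],[0,0,-0.1654,0,0,0,1],[0,0,-0.1654,0,0,0,1]]
[[0,0,-0.1654,0,0,0,1],[0,0,-0.1654,0,0,0,1],[0,0,-0.1654,0,0,0,1],[0,0,-0.1654,0,0,0,1],[0,0,-0.1654,0,0,0,1]]
[0.1375769  0.06722907 0.01738152]
```

>>> apply_moves([
  [[0.0064,-0.0106,0,-0.004,-0.004,0.003,1],[0,0,-0.1,0,0,0,1],[0,0,-0.16,0,0,0,1],[0,0,-0.165,0,0,0,1],[0,0,-0.165,0,0,0,1]],
])

```text
time: 7.9
tool_pos: [491.8, -211.4, 269.1]
ee_rot: [-0.431, 0.902, 0.004, -0.006]
wrist_force: [-0.6, 0.1, -5.1]
grip_width: 0.201
```

>>> apply_moves([
  [[0,0,-0.165,0,0,0,1],[0,0,-0.165,0,0,0,1],[0,0,-0.165,0,0,0,1],[0,0,-0.165,0,0,0,1],[0,0,-0.165,0,0,0,1]],
])

```text
time: 8.52
tool_pos: [487.3, -210.2, 258.3]
ee_rot: [0.765, -0.644, -0.013, 0.008]
wrist_force: [-0.3, 0.3, -4.9]
grip_width: 0.204
```

>>> apply_moves([
  [[0,0,-0.165,0,0,0,1],[0,0,-0.165,0,0,0,1],[0,0,-0.165,0,0,0,1],[0,0,-0.165,0,0,0,1],[0,0,-0.165,0,0,0,1]],
])

```text
time: 9.15
tool_pos: [482.9, -209.2, 247.1]
ee_rot: [0.962, -0.27, -0.024, 0.002]
wrist_force: [-0.1, -1.5, -5.8]
grip_width: 0.202
```

```bash
python3 - <<'E'
from h import *
plan([(496.2,-213.3,275,.284)],1,step=40)
print(robot.state()['wrist_torque'])
E
```

```text
t 9.15 p [ 482.9 -209.2  247.1] yaw -0.5481 q [-0.04  0.23  0.44  1.84 -0.1   1.13 -0.11] F [-0.1 -1.5 -5.8] g 0.202
[[0.0129,0.0462,-0.166,0.0025,-0.0006,-0.0057,1],[0,0,-0.1664,0.0028,-0.0002,-0.0056,1],[0,0,-0.1664,0.0028,0.0002,-0.0056,1],[0,0,-0.1664,0.0027,0.0007,-0.0056,1],[0,0,-0.1664,0.0026,0.0011,-0.0056,1]]
[-0.12666364  0.03323381  0.01529689]
```

>>> apply_moves([
  [[0.007,0.03,-0.166,0.003,0,-0.006,1],[0.005,0.015,-0.166,0.003,0,-0.007,1],[0.003,0.006,-0.166,0.003,0,-0.007,1],[0,0.005,-0.166,0.003,0,-0.007,1],[0,0.005,-0.166,0.003,0.001,-0.007,1]],
])

```text
time: 9.78
tool_pos: [492.8, -212.4, 269.3]
ee_rot: [0.988, 0.154, -0.001, -0.006]
wrist_force: [0.0, 0.1, -5.3]
grip_width: 0.203
```

```bash
python3 - <<'E'
from h import *
plan([(496.2,-213.3,265,.284)],1,step=40)
print(robot.state()['wrist_torque'])
im=robot.get_image("top")[190:370,220:420]; cv2.imwrite("pics/t1.png",cv2.resize(im[:,:,::-1],(660,594),interpolation=cv2.INTER_CUBIC))
im=robot.get_image("scene")[130:360,170:370]; cv2.imwrite("pics/s1.png",cv2.resize(im[:,:,::-1],None,fx=2.6,fy=2.6,interpolation=cv2.INTER_CUBIC))
E
```

```text
t 9.775 p [ 492.8 -212.4  269.3] yaw 0.3085 q [ 0.06  0.21  0.32  1.81 -0.08  1.14  0.72] F [ 0.   0.1 -5.3] g 0.203
[[-0.0119,-0.0006,0.0245,0.0029,0.002,0.0043,1]]
[-0.08983423  0.00189617 -0.00945912]
```

View pics/s1.png

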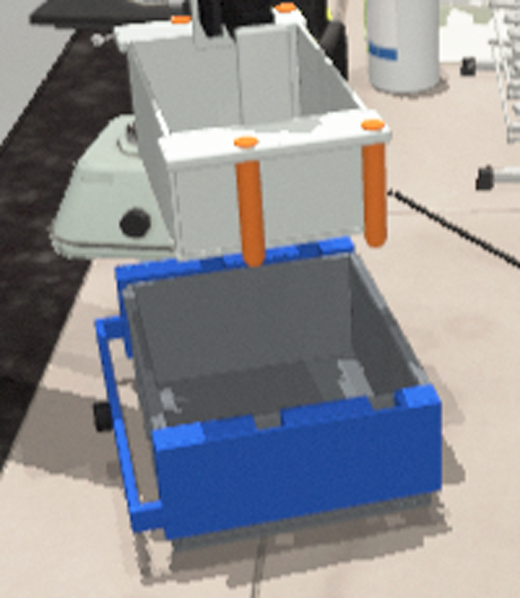

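The scene view shows the small tote turned and held clear. The near blue bar's slots are visible as notches at about crop x 253–283 and 372–397, and the post feet are at (254,262) and (375,243). I'll zoom in on the bar and the feet.

```bash
python3 - <<'E'
from h import *
s=robot.state(); print(s['tool_pos'],s['ee_rot'])
im=robot.get_image("scene")[:,:,::-1]; cv2.imwrite("pics/s2raw.png",im)
a=cv2.resize(im[265:315,220:350],None,fx=6,fy=6,interpolation=cv2.INTER_CUBIC)
b=cv2.resize(im[205:240,220:350],None,fx=6,fy=6,interpolation=cv2.INTER_CUBIC)
cv2.imwrite("pics/s2.png",np.vstack([b,a])); print(a.shape)
E
```

```text
[ 493.32570452 -212.77891066  269.94703525] [ 9.88575408e-01  1.50627622e-01  1.97020366e-04 -5.47209266e-03]
(300, 780, 3)
```

View pics/s2.png

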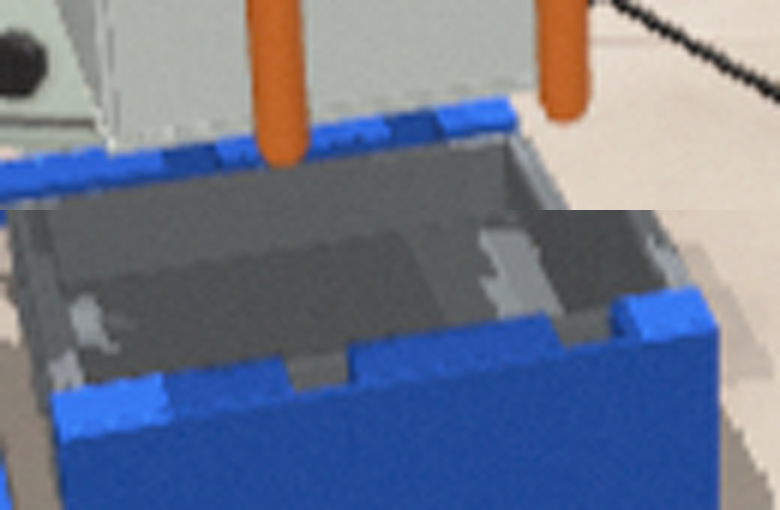

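```bash
python3 - <<'E'
from h import *
S=robot.camera_params("scene")
s=robot.state(); Rm=R.from_quat(s['ee_rot'])
# tote frame = tool frame rotated: x same, y,z flipped; origin at tool z +95.1
def tote(P):
    P=np.array(P,float); return np.array(s['tool_pos'])+Rm.apply(np.c_[P[:,0],-P[:,1],95.1-P[:,2]])
print('feet pred',proj(tote([[-16,-96,8],[48,-96,8]]),S).round(1),'obs u',220+282.5/6,220+565/6, 'v',205+145/6,205+100/6)
print('feet world',tote([[-16,-96,4],[48,-96,4],[-16,96,4],[48,96,4]]).round(1))
b=.284
def A(x,y,z): return [496.1+x*np.cos(b)-y*np.sin(b),-213.2+x*np.sin(b)+y*np.cos(b),z]
for n,y,z,X,Y in (('endL',-104,84,62,438),('s1L',-104,84,293,390),('s1R',-104,84,350,385),('s2L',-104,84,565,345),('s2R',-104,84,617,338),('endR',-104,84,716,328),('s1Li',-88,84,287,360),('s1Ri',-88,84,350,350),('s2Li',-88,84,553,315),('s2Ri',-88,84,612,305)):
    u,v=220+X/6,265+(Y-210)/6
    r=least_squares(lambda p:proj([A(p[0],y,z)],S)[0][:1]-u,[0.]).x
    print(n,r.round(1),'dv',(proj([A(r[0],y,z)],S)[0][1]-v).round(1))
E
```

```text
feet pred [[266.4 227.1]
 [313.2 220.2]] obs u 267.0833333333333 314.1666666666667 v 229.16666666666666 221.66666666666666
feet world [[ 506.  -308.1  177.7]
 [ 567.1 -289.2  177.8]
 [ 449.3 -124.7  179.8]
 [ 510.4 -105.7  179.9]]
endL [-75.] dv -3.0
s1L [-21.9] dv -1.4
s1R [-8.5] dv -2.2
s2L [42.9] dv -1.5
s2R [55.6] dv -1.8
endR [80.] dv -2.9
s1Li [-20.3] dv -2.8
s1Ri [-5.2] dv -2.8
s2Li [44.2] dv -2.6
s2Ri [58.8] dv -2.5
```

```bash
cat > g.py <<'E'
from h import *
import sys
b=.284;O=np.array([496.1,-213.2])
s=robot.state();d=np.array(s['tool_pos'][:2])-O
Rm=R.from_quat(s['ee_rot']);m=Rm.as_matrix()
print('local x %.1f y %.1f'%(d@[np.cos(b),np.sin(b)],d@[-np.sin(b),np.cos(b)]),'origin z %.1f'%(s['tool_pos'][2]-95.1),'tau',np.array(s['wrist_torque']).round(2),'Floc',np.round([s['wrist_force'][:2]@np.array([np.cos(b),np.sin(b)]),s['wrist_force'][:2]@np.array([-np.sin(b),np.cos(b)])],1))
lx,ly,z=map(float,sys.argv[1:4])
plan([(O[0]+lx*np.cos(b)-ly*np.sin(b),O[1]+lx*np.sin(b)+ly*np.cos(b),z+95.1,b)],1,step=float(sys.argv[4]) if len(sys.argv)>4 else 40)
E
python3 g.py 1.2 0 92
```

```text
local x -2.8 y 1.4 origin z 174.8 tau [-0.14 -0.02  0.02] Floc [0.4 0.7]
t 9.925 p [ 493.1 -212.6  269.9] yaw 0.2999 q [ 0.06  0.21  0.33  1.81 -0.08  1.14  0.71] F [ 0.1  0.7 -5.3] g 0.207
[[-0.0111,-0.0015,0.0053,0.0013,0.0008,0.0276,1],[0,0,0.0053,0.0013,0.0005,0.0276,1],[0,0,0.0053,0.0013,0.0005,0.0276,1]]
```

>>> apply_moves([
  [[-0.011,-0.0015,0.008,0.002,0.001,0.028,1],[-0.003,0,0.006,0.002,0.001,0.028,1],[0,0,0.003,0.001,0.001,0.024,1],[0,0,0,0,0,0,1]],
])

```text
time: 10.42
tool_pos: [496.4, -213.4, 183.5]
ee_rot: [0.991, 0.134, -0.003, 0.0]
wrist_force: [-0.3, -0.2, -5.0]
grip_width: 0.204
```

```bash
python3 g.py 1.2 0 90
```

```text
local x 0.3 y -0.3 origin z 88.4 tau [-0.15  0.05 -0.01] Floc [-0.4 -0.1]
t 10.425 p [ 496.4 -213.4  183.5] yaw 0.2695 q [ 0.07  0.3   0.32  1.91 -0.11  0.96  0.71] F [-0.3 -0.2 -5. ] g 0.204
[[-0.0002,0.0056,-0.0145,0.0009,-0.0003,-0.0016,1]]
```

>>> apply_moves([
  [[0,0.005,-0.014,0.001,0,0,1],[0,0,0,0,0,0,1]],
])

```text
time: 10.68
tool_pos: [498.1, -213.5, 184.5]
ee_rot: [0.99, 0.141, 0.001, 0.0]
wrist_force: [-0.5, 0.4, -4.5]
grip_width: 0.201
```

```bash
python3 g.py 1.2 0 83
```

```text
local x 1.8 y -0.8 origin z 89.4 tau [-0.06  0.02  0.  ] Floc [-0.4  0.5]
t 10.675 p [ 498.1 -213.5  184.5] yaw 0.2825 q [ 0.07  0.29  0.32  1.91 -0.11  0.95  0.72] F [-0.5  0.4 -4.5] g 0.201
[[0.0008,-0.001,-0.0015,-0.0006,-0.0008,0.0064,1]]
```

Position and level are good, so I'm lowering gently to contact.

>>> apply_moves([
  [[0,0,0,0,-0.0008,0.005,1],[0,0,0,0,0,0.004,1]],
])

```text
time: 10.92
tool_pos: [498.9, -213.0, 176.6]
ee_rot: [0.99, 0.141, 0.002, 0.001]
wrist_force: [0.4, 0.3, -5.8]
grip_width: 0.204
```

>>> apply_moves([
  [[0,0,0,0,0,0.003,1]],
])

```text
time: 11.05
tool_pos: [498.9, -213.0, 173.6]
ee_rot: [0.99, 0.14, 0.002, 0.001]
wrist_force: [-0.5, -0.5, -5.6]
grip_width: 0.202
```

```bash
python3 g.py 1.2 0 76
```

```text
local x 2.8 y -0.6 origin z 78.5 tau [-0.05  0.04 -0.04] Floc [-0.7 -0.3]
t 11.05 p [ 498.9 -213.   173.6] yaw 0.2819 q [ 0.07  0.31  0.31  1.92 -0.12  0.92  0.72] F [-0.5 -0.5 -5.6] g 0.202
[[0.0026,-0.0045,-0.0021,-0.0016,-0.0006,0.0025,1]]
```

>>> apply_moves([
  [[0.001,-0.002,-0.001,0,0,0.003,1]],
])

```text
time: 11.18
tool_pos: [498.9, -213.0, 170.4]
ee_rot: [0.99, 0.141, 0.001, 0.001]
wrist_force: [0.3, -0.3, -4.6]
grip_width: 0.201
```

>>> apply_moves([
  [[0.001,-0.002,-0.001,0,0,0.003,1]],
])

```text
time: 11.3
tool_pos: [499.0, -213.1, 167.2]
ee_rot: [0.99, 0.142, 0.0, 0.0]
wrist_force: [0.3, 0.6, -5.9]
grip_width: 0.209
```

```bash
python3 g.py 1.2 0 70
```

```text
local x 2.8 y -0.7 origin z 72.1 tau [-0.07  0.05 -0.01] Floc [0.5 0.5]
t 11.3 p [ 499.  -213.1  167.2] yaw 0.284 q [ 0.07  0.32  0.31  1.93 -0.12  0.92  0.73] F [ 0.3  0.6 -5.9] g 0.209
[[0.0006,-0.0002,0,-0.0016,-0.0007,0.0021,1]]
```

>>> apply_moves([
  [[0,0,0,0,0,0.004,1],[0,0,0,0,0,0.004,1]],
])

```text
time: 11.55
tool_pos: [499.1, -213.1, 158.6]
ee_rot: [0.99, 0.141, 0.0, 0.0]
wrist_force: [-0.6, -0.2, -5.4]
grip_width: 0.204
```

>>> apply_moves([
  [[0,0,0,0,0,0.004,1],[0,0,0,0,0,0.004,1]],
])

```text
time: 11.8
tool_pos: [499.0, -213.1, 150.0]
ee_rot: [0.99, 0.141, 0.0, 0.0]
wrist_force: [-0.2, 0.1, -4.3]
grip_width: 0.2
```

```bash
python3 g.py 2 0 40
```

```text
local x 2.8 y -0.7 origin z 54.9 tau [-0.05  0.04 -0.03] Floc [-0.1  0.1]
t 11.8 p [ 499.  -213.1  150. ] yaw 0.2839 q [ 0.08  0.34  0.31  1.94 -0.13  0.88  0.74] F [-0.2  0.1 -4.3] g 0.2
[[0.0005,-0.0001,-0.0001,-0.0008,-0.0007,0.0149,1]]
```

>>> apply_moves([
  [[0,0,0,0,0,0.004,1],[0,0,0,0,0,0.004,1],[0,0,0,0,0,0.003,1]],
])

```text
time: 12.18
tool_pos: [499.0, -213.1, 138.1]
ee_rot: [0.99, 0.142, 0.0, 0.0]
wrist_force: [-0.1, 0.2, -5.2]
grip_width: 0.207
```

>>> apply_moves([
  [[0,0,0,0,0,0.004,1],[0,0,0,0,0,0.003,1],[0,0,0,0,0,0.003,1]],
])

```text
time: 12.55
tool_pos: [499.2, -213.2, 127.5]
ee_rot: [0.99, 0.141, 0.0, 0.0]
wrist_force: [-0.1, 0.1, -5.1]
grip_width: 0.201
```

```bash
python3 g.py 2 0 22
```

```text
local x 2.9 y -0.8 origin z 32.4 tau [-0.06  0.08  0.02] Floc [-0.1  0.1]
t 12.55 p [ 499.2 -213.2  127.5] yaw 0.2839 q [ 0.09  0.37  0.3   1.96 -0.14  0.83  0.75] F [-0.1  0.1 -5.1] g 0.201
[[0.0006,-0.0001,-0.0001,-0.0009,-0.0008,0.0104,1]]
```

>>> apply_moves([
  [[0,0,0,0,0,0.003,1],[0,0,0,0,0,0.003,1]],
])

```text
time: 12.8
tool_pos: [499.2, -213.2, 121.1]
ee_rot: [0.99, 0.142, 0.0, 0.0]
wrist_force: [-0.1, -0.7, -4.9]
grip_width: 0.207
```

>>> apply_moves([
  [[0,0,0,0,0,0.002,1]],
])

```text
time: 12.92
tool_pos: [499.2, -213.2, 118.9]
ee_rot: [0.99, 0.141, 0.0, 0.0]
wrist_force: [-0.1, 0.0, -4.6]
grip_width: 0.203
```

>>> apply_moves([
  [[0,0,0,0,0,0.002,1]],
])

```text
time: 13.05
tool_pos: [499.2, -213.2, 116.9]
ee_rot: [0.99, 0.142, 0.0, 0.0]
wrist_force: [-1.5, 1.6, 5.3]
grip_width: 0.203
```

>>> apply_moves([
  [[0,0,0,0,0,0,0.9],[0,0,0,0,0,0,0.6],[0,0,0,0,0,0,0.4],[0,0,0,0,0,0,0.4],[0,0,0,0,0,0,0.4]],
])

```text
time: 13.68
tool_pos: [501.9, -214.3, 119.4]
ee_rot: [0.99, 0.141, 0.003, 0.002]
wrist_force: [-0.3, 0.4, 0.1]
grip_width: 0.553
```

```bash
python3 g.py 2 0 120
```

```text
local x 5.3 y -2.6 origin z 24.3 tau [-0.08  0.06 -0.06] Floc [-0.2  0.4]
t 13.675 p [ 501.9 -214.3  119.4] yaw 0.284 q [ 0.09  0.38  0.3   1.97 -0.15  0.81  0.75] F [-0.3  0.4  0.1] g 0.553
[[0.0043,-0.0057,0,-0.0009,-0.0007,-0.0319,1],[0,0,0,-0.0011,-0.0009,-0.0319,1],[0,0,0,-0.0011,-0.0009,-0.0319,1]]
```

>>> apply_moves([
  [[0,0,0,-0.002,0,-0.015,0.4],[0,0,0,-0.001,0,-0.03,0.4],[0,0,0,0,0,-0.04,0.4],[0,0,0,0,0,-0.05,0.4],[0,0,0,0,0,-0.05,0.4]],
])

```text
time: 14.3
tool_pos: [495.2, -214.5, 310.1]
ee_rot: [0.99, 0.141, 0.0, 0.001]
wrist_force: [0.8, -0.4, 0.3]
grip_width: 0.599
```

```bash
python3 - <<'E'
from h import *
s=robot.state(); print(s['time'],s['tool_pos'],s['wrist_force'])
im=robot.get_image("scene")[:,:,::-1][150:350,180:380]; t=robot.get_image("top")[:,:,::-1][200:360,230:390]; cv2.imwrite("pics/traw.png",t)
cv2.imwrite("pics/f.png",np.hstack([cv2.resize(im,(440,440),interpolation=cv2.INTER_CUBIC),cv2.resize(t,(360,440)[:1]*2,interpolation=cv2.INTER_CUBIC) if 0 else cv2.copyMakeBorder(cv2.resize(t,(360,360),interpolation=cv2.INTER_CUBIC),0,80,0,0,0)]))
E
```

```text
14.3 [ 495.20214828 -214.47434345  310.0737375 ] [ 0.82722305 -0.38662631  0.28457091]
```

View pics/f.png

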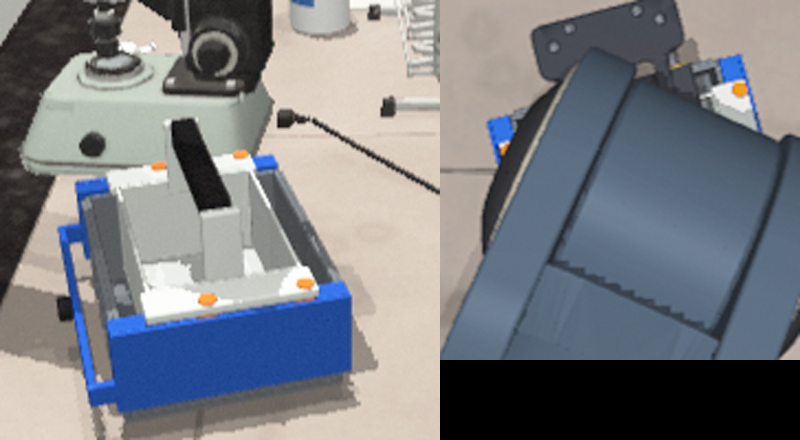

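The scene view shows the white tote nested, both flanges down on the blue bars and the post heads at (207,299), (305,284), (160,167) and (240,155). The grey tote is in place and the gripper is well clear.

```bash
python3 - <<'E'
from h import *
robot.sign_off(); print(robot.state()['time'])
E
```

```text
the job is handed in; nothing more can be done
the job is handed in; nothing more can be done
```

The small white tote is turned half a turn, nested in the blue key frame and released, and the job is handed in at about 14.4 s of the 64 s allowed. I lifted it by its carry bar. A camera estimate of the slots put the frame about 1 mm off its middle setting towards +x. The four posts went in on the first try, so no search was needed.

- **Force:** the wrist showed no contact force while the posts went down the slots. It jumped from -4.6 to +5.3 N at the bottom, so the totes were pressed together with only about 10 N.
- **Height:** at that contact the tote's origin was 21.8 mm up, against the 22 mm expected when home.
- **Final picture:** the scene camera shows both flanges sitting on the blue bars, the grey tote apparently unmoved and the gripper clear. I judged this by eye and did not measure flushness or tote position.
- **Not confirmed:** the arm blocked the top view at the end, and the bottles were outside the final crop. The arm never went near them.
- **Small disagreement:** the posts ended about 1 to 2 mm further towards +x than the camera estimate, roughly the limit of the slot clearance.

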